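# Drive the stuck dowel into the stick box and close it

### The arm

A 6-joint arm with a two-finger parallel gripper is mounted at the origin on the work surface. World frame = base frame: x ahead of the robot, y to its left, z up, the work surface at z = 0. Lengths are in m, angles in rad, forces in N, time in s.
With the tool pointing down it reaches from about 0.3 to 0.875 m from the base axis. Payload 6.4 kg.
Tool frame: the origin (TCP) lies on the centre line of the jaws, within the pads' length; the fingertips stand ctrl.finger_overhang ahead of it and the grasp point (between the pads) lies 6 mm ahead of it (ctrl.finger_overhang is the distance from the TCP to the fingertips, in m); z points along the fingers, y is the line along which they close (so a half turn about z gives the same grasp; the last joint's range is limited). The gripper opens to 85 mm and grips with 20 to 120 N. Pads are 22 mm wide; open, the fingers measure 114 mm over their backs; the gripper's body (76 mm by 85 mm) begins 54 mm behind the grasp point. The pads swing forward as they close: fully open they stand 13 mm farther back than shut.
Start: joints at [1.135, 0.181, 1.607, -0, 1.354, -0.206], TCP at [0.131, 0.56, 0.256] pointing down, gripper open.
Joint ranges: [-2.99, 2.99], [-0.89, 2.07], [0.3, 2.58], [-1.14, 4.28], [0, 2.63], [-3.12, 3.12]. Speed limits (rad/s): [2.57, 2.57, 3.01, 3.14, 3.14, 3.14].

### API

Orientations are given as a 3x3 rotation matrix whose columns are the frame's x, y, z axes.
In Python, from station import ctrl, cams gives the robot as it stands.
- The arm moves only by the shell command python3 -m pendant 'ROWS'. ROWS is JSON, a list of rows, each a list of 5 numbers: the finger opening in m, from 0 to 0.0854, then the shift along the world's x, y, z in m, then the turn about the world's z in rad. A call has 1 to 12 rows; each row shifts and turns the commanded pose from where the row before left it; what a row does not reach is not made up. A row lasts 1/12 s, in which the tool goes at most 41.7 mm and 7.16 degrees, less where a joint would pass 70% of its speed; a pose out of reach is approached as far as the arm can. A call with a gripper value outside its range is refused whole. The fingers move at their own pace and stop on an object; the grip force is fixed at half the most. Time passes only in rows, so rows that do not move let the fingers close. It gives the time, the measured TCP pose, the force, the opening and the grip force at its end, in the units of the state.
- ctrl.read_state(): the state, without advancing time (a new reading comes with each control period).
- cams.snapshot(name): name is "side" or "top"; returns a dict with "image" (384x512x3 uint8, blue, green, red), "z_map" (384x512 float32, m along the optical axis (not along the pixel's ray), 0 where there is no reading), "camera_matrix" (3x3 intrinsics, pixels), "dist" ([k1, k2, p1, p2, k3] as OpenCV has them; the pictures are not rectified), "R" (3x3) and "t" (3): a world point X has camera coordinates R X + t. Camera axes: x right, y down, z forward; pixel columns grow to the right and rows downward; lengths in m; the calibration is good to about 2 mm. A picture is of the moment at which its call begins.
- ctrl.close_job(): hands the job in; it is judged then, once.
The state is a dict: "time_s": time; "joint_pos": joint angles; "dq": joint speeds; "joint_torque": joint torques, N m; "tool_pos": TCP position; "tcp_rot": TCP orientation; "ft_force": force on the tool from outside, world axes, zero at the start; "torque": the same for the moment, N m; "opening": opening from 0.0 (shut) to 1.0 (fully open); "gripper_force": force on a finger pad.
Only numpy, scipy, OpenCV 4.12 (cv2) and the standard library are available. Lean on these libraries where they do the work, as an engineer would, in place of code of your own. Each camera call takes 0.05 s, during which the arm holds its last target. There are 200 camera calls.

### The job

A wooden dowel is stuck in the drilled block on the craft table. Take the wooden drift rod from its rest and push the dowel with it right through the bore so that it drops into the stick box standing at the other side (do not touch the dowel with the gripper). Then lay the drift rod back on its rest and close the box's lid fully, leaving the glue gun and the carton where they are.

Things in the scene. Friction and masses are not known exactly. Their poses are not given: they have to be found in the camera images.
- block: fixed block of brown wood, 80 (x) x 80 (y) x 90 mm (z), with one straight round bore along its y axis, 25 mm wide, axis 58 mm above the table, through from the -y face (entry) to the +y face (exit); a 14 mm wide, 36 mm long slot in the top shows the dowel. Origin: centre of its underside. The axes turn with it
- bore_entry (a point): centre of the bore's mouth in the block's -y face, 58 mm above the table; the drift rod goes in here, towards the block's +y; y axis = bore axis
- bore_exit (a point): centre of the bore's mouth in the block's +y face, 80 mm from bore_entry; the box stands 0 to 2 mm beyond this face
- dowel: pale wooden dowel, 24 mm in diameter, 70 mm long, 25 g, lying along its y axis in the bore; origin: its centre. Its near end lies 8 to 16 mm inside the entry mouth, its far end about level with the exit. Friction holds it: sliding it takes roughly 5 to 20 N until it is half out; it drops only when its near end has left the block, so the rod's tip must come about 25 mm out of the exit face to clear it past the box wall
- box_in (a point): centre of the inner floor (3 mm above the table) of the fixed square stick box, 120 x 120 mm outside, 34 mm high, walls 3 mm, open at the top, axes nearly parallel to the block's. Its -y wall stands next to the block's exit face; its lid is hinged on its +x rim
- lid (a joint): angle of the box's lid in rad: 0 = shut, about 1.57 = upright, 1.95 = leaning back, the most. A stiff hinge: it stays where it is left, and needs about 0.5 to 2 N at its free edge to move
- lid_hinge (a point): middle of the hinge line, on the box's +x upper rim, 34 mm above the table; the hinge runs along the box's y; its axes turn with the lid
- lid_edge (a point): middle of the lid's free edge, 120 mm from the hinge; the lid is 120 mm wide and 8 mm thick; a wooden ball knob, 26 mm across, stands on its outer face (up when shut, facing +x when open) in the middle, 20 mm in from this edge
- drift_grip (a point): middle of the handle of the loose drift rod, on its axis: a dark wooden handle 26 x 26 mm square and 70 mm long, 55 g in all; the x axis points along the rod to its tip. The round shaft, 16 mm in diameter and 125 mm long, goes on from the handle's front end
- drift_tip (a point): centre of the drift rod's flat tip, 160 mm from drift_grip along its x axis
- rest_mid (a point): where drift_grip belongs when the rod lies on its rest, 34 mm above the table: a fixed plywood rest, 170 mm long and 70 mm wide. The rod lies level along the x axis of this point, tip to +x, its handle's rear end on a shelf between two flared cheeks and its shaft in a V-notch 118 mm ahead of this point; the handle's middle is free at the sides, with the 8 mm base board below it
- glue_gun: black glue gun lying flat, 160 x 130 mm, 31 mm high, bystander; origin under its barrel
- carton: white carton, 70 x 150 x 45 mm, bystander; origin: centre of its underside. (A green wallet, 14 mm thick, also lies near the robot.)
Not all that is in view belongs to the job. Of the things that look like the part that bears drift_grip, the larger one is meant.

How it is judged:
On the way, in this order (a step that is already met when the one before it is completed fails the run):
1. the drift rod is pushing the dowel, which has come some way out of the exit (y of dowel in the frame of block between 0.022 and 0.06 m and contact force between drift and dowel above 1 N), for 0.05 s.
2. the dowel has dropped into the box (x of dowel in the frame of box_in between -0.055 and 0.055 m and y of dowel in the frame of box_in between -0.055 and 0.055 m and height (world z) of dowel below 0.028 m), for 0.1 s.
At the end, for the whole second after the job is handed in: The dowel lies in the stick box (centre within the walls, lying flat, below 28 mm) at rest, the lid is shut to within 0.06 rad, and the drift rod lies on its rest the same way round as before (handle middle within 25 mm of its place, direction within 0.15 rad) (all of step 2 and value of joint lid below 0.06 rad and distance between drift_grip and rest_mid below 0.025 m and angle between the x axis of drift_grip and the x axis of rest_mid, either way round below 0.15 rad and x of drift_tip in the frame of rest_mid above 0.1 m and linear speed of dowel below 0.03 m/s); the robot touches nothing.
It fails at once if the gripper's fingers or the arm touch the dowel (contact force between any of the fingers, the arm and dowel above 0.5 N).
It fails at once if the glue gun or carton is pushed away by more than 30 mm (distance of any of glue_gun, carton from where it was at the start of the episode above 0.03 m).
It also fails if it takes over 72 s, if anything falls off the work surface, if the arm or the gripper's body presses on something with over 40 N, if the wrist force passes 120 N, or if a joint passes its speed limit or range.

## Working session

There is one attempt and no reset: what is moved stays moved. The work goes in short steps, Python scripts to look and compute and a shell command to move; the robot and the scene stay as the last step left them, time stands still between calls to the robot, and variables do not carry over. Pictures are saved under pics/ and viewed, at most 10 in all, crops included, and the job is handed in when it is done.

```bash
ls; mkdir -p pics; cat > h.py <<'E'
import numpy as np, cv2
from station import ctrl, cams
def snap(n):
    s=cams.snapshot(n); np.savez('/tmp/'+n+'.npz',**{k:np.array(v) for k,v in s.items()}); return s
def load(n): return dict(np.load('/tmp/'+n+'.npz'))
def ray(s,px):
    u=cv2.undistortPoints(np.array(px,float).reshape(-1,1,2),s['camera_matrix'],s['dist']).reshape(-1,2)
    d=np.c_[u,np.ones(len(u))]@s['R']; c=-s['R'].T@s['t']; return c,d
def onz(s,px,z):
    c,d=ray(s,px); return c+d*((z-c[2])/d[:,2])[:,None]
def depth(s,px):
    c,d=ray(s,px); p=np.array(px).astype(int).reshape(-1,2); return c+d*s['z_map'][p[:,1],p[:,0]][:,None]
def cloud(s):
    h,w=s['z_map'].shape; g=np.stack(np.meshgrid(np.arange(w),np.arange(h)),-1).reshape(-1,2)
    c,d=ray(s,g); P=c+d*s['z_map'].reshape(-1)[:,None]; P[s['z_map'].reshape(-1)==0]=np.nan; return P.reshape(h,w,3)
E
python3 - <<'E'
from h import *
for n in('top','side'):
    s=snap(n); cv2.imwrite(f'pics/{n}0.png',cv2.resize(s['image'],(768,576),interpolation=cv2.INTER_CUBIC))
    print(n,-s['R'].T@s['t'],s['R'].round(2).tolist())
st=ctrl.read_state();print({k:np.round(v,3).tolist() for k,v in st.items()},ctrl.finger_overhang)
E
```

```text
pics
top [ 0.51034253 -0.04997212  1.33486662] [[-0.01, -1.0, -0.0], [-1.0, 0.01, -0.08], [0.08, 0.0, -1.0]]
side [ 0.02950343 -1.08391136  0.88446371] [[0.86, -0.51, -0.02], [-0.31, -0.49, -0.81], [0.41, 0.71, -0.58]]
{'time_s': 0.1, 'joint_pos': [1.135, 0.182, 1.608, -0.0, 1.354, -0.206], 'dq': [-0.001, -0.001, 0.0, -0.001, 0.001, 0.0], 'joint_torque': [-0.001, -44.589, -35.223, -0.0, 0.004, -0.0], 'tool_pos': [0.131, 0.559, 0.255], 'tcp_rot': [[-0.974, 0.228, -0.001], [0.228, 0.974, -0.001], [0.0, -0.002, -1.0]], 'ft_force': [0.48, -0.679, 0.131], 'torque': [0.017, -0.042, 0.006], 'gripper_force': 0.0, 'opening': 0.998} 0.025
```

View pics/top0.png

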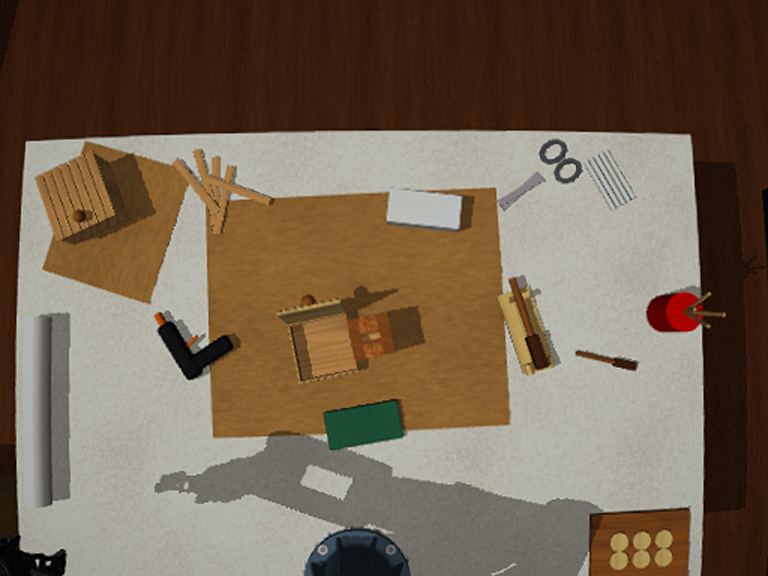

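View pics/side0.png

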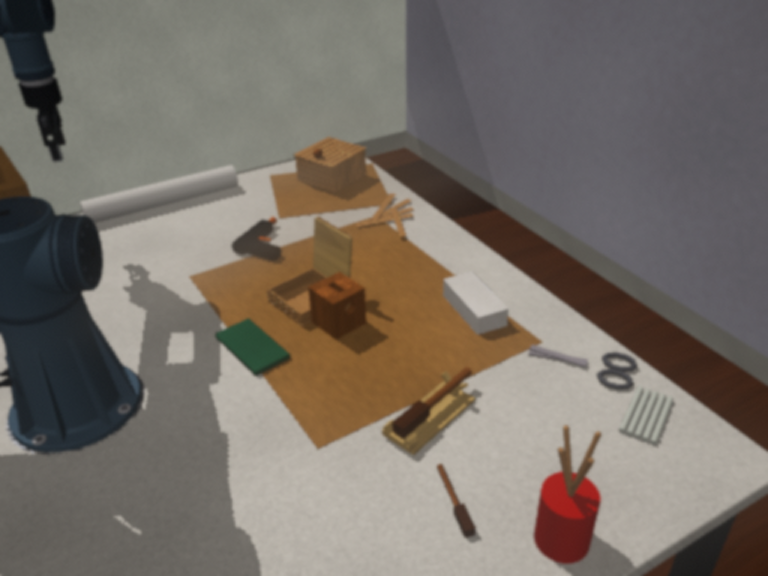

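Top view (768-px scale): the block is at (385,330) and the open box at (325,345), with its lid up on the +x side. The rod on its rest is at (530,325), with the handle at (538,350) and the tip at (515,282). A small lookalike tool lies at (607,360). The rod at (530,325) is the larger of the two and lies on the plywood rest, so it is the one meant. I'll measure it and confirm with a crop.

```bash
python3 - <<'E'
from h import *
s=load('top'); im=s['image']; P=cloud(s)
c=im[170:265,320:440]; cv2.imwrite('pics/c1.png',cv2.resize(c,None,fx=6,fy=6,interpolation=cv2.INTER_CUBIC))
c=im[190:265,175:290]; cv2.imwrite('pics/c2.png',cv2.resize(c,None,fx=6,fy=6,interpolation=cv2.INTER_CUBIC))
for n,(u0,v0,u1,v1) in dict(block=(235,200,285,245),rest=(325,175,375,255),lid=(180,190,240,220)).items():
    z=P[v0:v1,u0:u1,2]; print(n,np.nanpercentile(z,[5,50,75,90,95,99]).round(3))
# block top
m=np.zeros(P.shape[:2],bool); m[195:250,230:290]=True
m&=(abs(P[...,2]-.09)<.008); k=P[m]; print('block top n',m.sum(),cv2.minAreaRect((k[:,:2]*1000).astype(np.float32)))
E
```

```text
block [-0.002  0.003  0.087  0.091  0.092  0.094]
rest [-0.004  0.003  0.008  0.037  0.044  0.049]
lid [-0.002  0.004  0.077  0.142  0.152  0.156]
block top n 700 ((508.00579833984375, -33.8425178527832), (79.87262725830078, 79.96253967285156), 11.062677383422852)
```

View pics/c1.png

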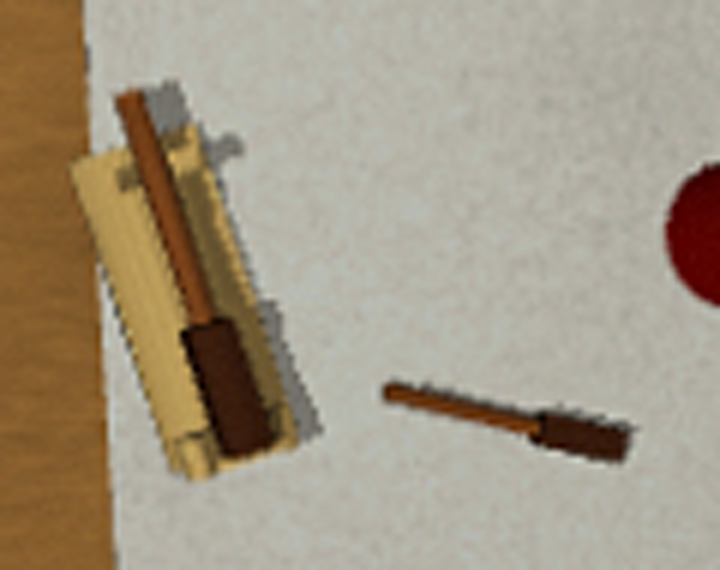

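View pics/c2.png

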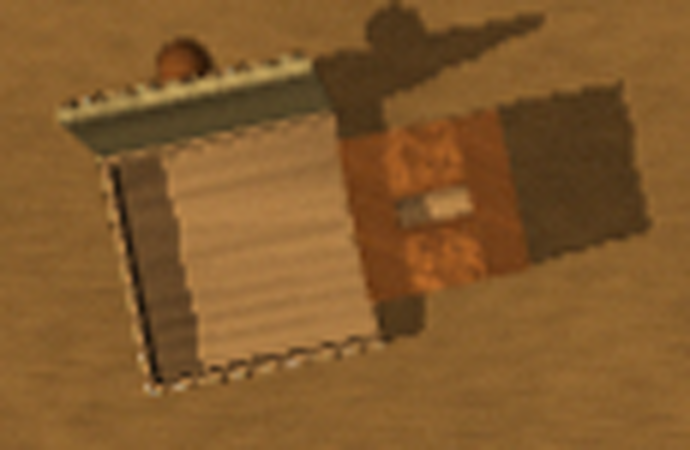

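The crops confirm it: the larger rod lies on the plywood rest with its handle middle at crop (228,388) and tip at (130,95). The smaller lookalike lies loose at (510,425). The block's yaw is about +11°. Next I'll refine the rod and block poses.

```bash
python3 - <<'E'
from h import *
s=load('top'); im=s['image']; hsv=cv2.cvtColor(im,cv2.COLOR_BGR2HSV); P=cloud(s)
def blobs(m,off):
    n,l,st,c=cv2.connectedComponentsWithStats(m.astype(np.uint8)); 
    i=1+np.argmax(st[1:,4]); return l==i
H,S,V=[hsv[...,i].astype(int) for i in range(3)]
for px in [(358,235),(348,210),(341,187),(262,220),(255,215),(350,250),(340,230)]: print(px,hsv[px[1],px[0]],P[px[1],px[0]].round(3))
R=np.zeros(H.shape,bool); R[180:270,320:378]=True
hand=blobs(R&(V<75)&(S>120),0); sh=blobs(R&((H<12)|(H>170))&(S>150)&(V>=75),0)
def rect(m,z):
    px=np.argwhere(m)[:,::-1]; w=onz(s,px,z)[:,:2]*1000; r=cv2.minAreaRect(w.astype(np.float32)); 
    v=np.linalg.svd(w-w.mean(0))[2][0]; return len(px),w.mean(0).round(1),np.array(r[0]).round(1),np.array(r[1]).round(1),round(r[2],1),np.degrees(np.arctan2(v[1],v[0])).round(1)
print('handle',rect(hand,.047)); print('shaft',rect(sh,.041)); 
bm=R*0; bm=np.zeros(H.shape,bool); bm[195:250,230:268]=True
px=np.argwhere(bm&(abs(P[...,2]-.09)<.01))[:,::-1]
print('blocktop',rect(bm&(abs(P[...,2]-.09)<.01),.09))
# block top edges from crop
q=np.array([(340,138),(497,106),(527,265),(371,300)])/6+[175,190]
w=onz(s,q,.09); print((w*1000).round(0)[:,:2].tolist(), w.mean(0))
# box corners at z .034, lid edge
q=np.array([(103,160),(150,390),(388,343),(62,118),(305,60),(335,112)])/6+[175,190]
print((onz(s,q,.034)[:,:2]*1000).round(0).tolist(),(onz(s,q,.15)[:,:2]*1000).round(0).tolist())
kn=np.array([[185,60]])/6+[175,190]; print('knob',onz(s,kn,.134))
L=np.zeros(H.shape,bool); L[190:222,180:240]=True; k=P[L&(P[...,2]>.06)]; print('lid', np.nanmin(k,0).round(3),np.nanmax(k,0).round(3)); 
for a,b in((.04,.07),(.07,.1),(.1,.13),(.13,.16)): t=P[L&(P[...,2]>a)&(P[...,2]<b)]; print(a,len(t),t.mean(0).round(3))
E
```

```text
(358, 235) [  9 194  59] [ 0.471 -0.37   0.045]
(348, 210) [ 12 203 117] [ 0.547 -0.342  0.04 ]
(341, 187) [ 12 201 117] [ 0.618 -0.322  0.035]
(262, 220) [ 16 167  84] [ 0.519 -0.08  -0.001]
(255, 215) [ 13 202 120] [ 0.533 -0.058  0.088]
(350, 250) [ 24  21 174] [ 0.423 -0.355 -0.001]
(340, 230) [ 30  17 185] [ 0.486 -0.323  0.005]
handle (216, array([ 472.8, -368.8]), array([ 473.8, -370. ]), array([69.1, 32.2]), 17.9, np.float64(-159.0))
shaft (2, array([ 557.6, -335.4]), array([ 557.6, -335.4]), array([3., 0.]), 178.9, np.float64(178.9))
blocktop (701, array([507.9, -33.8]), array([508. , -33.9]), array([79.7, 79.9]), 11.0, np.float64(-147.6))
[[539.0, 10.0], [554.0, -66.0], [477.0, -80.0], [461.0, -4.0]] [ 0.50768861 -0.03496755  0.09      ]
[[530.0, 134.0], [413.0, 110.0], [437.0, -11.0], [551.0, 155.0], [580.0, 31.0], [553.0, 16.0]] [[528.0, 117.0], [422.0, 95.0], [443.0, -14.0], [547.0, 137.0], [574.0, 24.0], [550.0, 10.0]]
knob [[0.57488089 0.08103919 0.134     ]]
lid [ 0.516 -0.011  0.06 ] [0.586 0.139 0.16 ]
0.04 69 [0.547 0.077 0.055]
0.07 156 [0.54  0.039 0.087]
0.1 82 [0.554 0.079 0.115]
0.13 245 [0.564 0.081 0.147]
```

```bash
python3 -m pendant '[[0.0854,0.024,-0.03,0,-0.1],[0.0854,0.024,-0.03,0,-0.1],[0.0854,0.024,-0.03,0,-0.1],[0.0854,0.024,-0.03,0,-0.1],[0.0854,0.024,-0.03,0,-0.1],[0.0854,0.024,-0.03,0,-0.1],[0.0854,0.024,-0.03,0,-0.1],[0.0854,0.024,-0.03,0,-0.1],[0.0854,0.024,-0.03,0,-0.1],[0.0854,0.024,-0.03,0,-0.1],[0.0854,0.024,-0.03,0,-0.1],[0.0854,0.024,-0.03,0,-0.1]]'
python3 -m pendant '[[0.0854,0.005,-0.04,0,-0.1],[0.0854,0.005,-0.04,0,-0.1],[0.0854,0.005,-0.04,0,-0.1],[0.0854,0.005,-0.04,0,-0.1],[0.0854,0.005,-0.04,0,-0.1],[0.0854,0.005,-0.04,0,-0.1],[0.0854,0.005,-0.04,0,-0.1],[0.0854,0.005,-0.04,0,-0.1],[0.0854,0.005,-0.04,0,-0.1],[0.0854,0.005,-0.04,0,-0.1],[0.0854,0.005,-0.04,0,-0.1],[0.0854,0,-0.04,0,-0.1]]'
```

```text
time_s: 1.1
tool_pos: [0.4196, 0.1981, 0.2561]
tcp_rot: [[-0.135, 0.991, -0.0], [0.991, 0.135, 0.0], [0.0, -0.0, -1.0]]
ft_force: [0.7, -0.1, 0.1]
opening: 0.997
gripper_force: 0.0
time_s: 2.1
tool_pos: [0.474, -0.2821, 0.2559]
tcp_rot: [[0.874, 0.485, -0.0], [0.485, -0.874, 0.0], [0.0, -0.0, -1.0]]
ft_force: [0.4, -0.1, 0.8]
opening: 1.001
gripper_force: 0.0
```

```bash
python3 -m pendant '[[0.0854,0,-0.03,0,-0.064],[0.0854,0,-0.03,0,-0.064],[0.0854,0.001,-0.03,0,-0.064],[0.0854,0,0,-0.04,0],[0.0854,0,0,-0.04,0],[0.0854,0,0,-0.04,0],[0.0854,0,0,-0.03,0],[0.0854,0,0,0,0]]'
python3 - <<'E'
from h import *
s=snap('side'); c=s['image'][200:330,220:380]; cv2.imwrite('pics/s1.png',cv2.resize(c,None,fx=5,fy=4.6,interpolation=cv2.INTER_CUBIC))
E
```

```text
time_s: 2.77
tool_pos: [0.471, -0.366, 0.0984]
tcp_rot: [[0.949, 0.314, -0.009], [0.314, -0.949, 0.011], [-0.005, -0.013, -1.0]]
ft_force: [-1.7, 1.7, -0.0]
opening: 0.999
gripper_force: 0.0
```

View pics/s1.png

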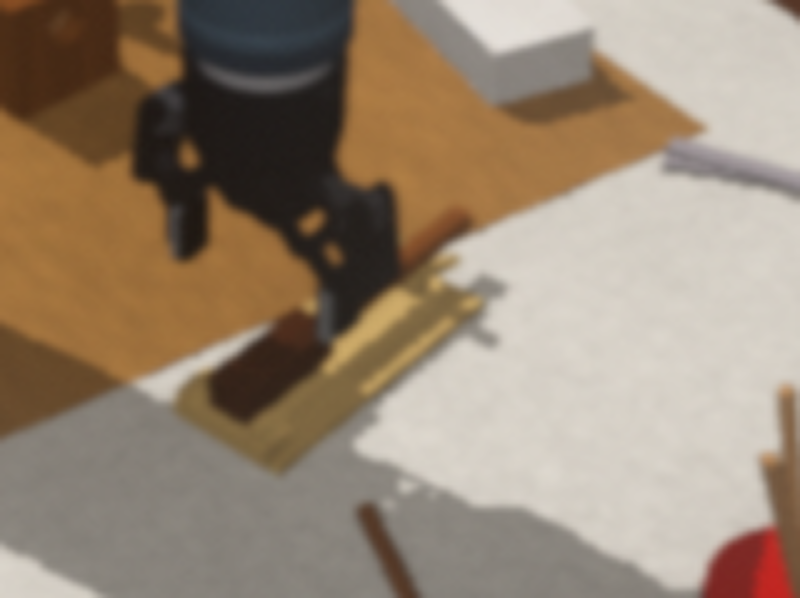

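The side view shows the open fingers straddling the rod at the handle: one pad is near crop (335,320) and the other behind it at (185,240). The handle runs from (230,390) to (300,340). The arm is lagging slightly, so I'll let it settle and then descend.

```bash
python3 -m pendant '[[0.0854,0,0,0,0],[0.0854,0,0,-0.02,0],[0.0854,0,0,-0.02,0],[0.0854,0,0,0,0],[0.0854,0,0,0,0],[0.0854,0,0,0,0]]'
```

```text
time_s: 3.32
tool_pos: [0.4762, -0.3714, 0.0691]
tcp_rot: [[0.949, 0.315, 0.003], [0.315, -0.949, -0.003], [0.002, 0.004, -1.0]]
ft_force: [-0.4, -0.0, 0.6]
opening: 1.0
gripper_force: 0.0
```

```bash
python3 -m pendant '[[0.0854,0,0,-0.013,0],[0.0854,0,0,-0.013,0],[0.0854,0,0,0,0],[0.0854,0,0,0,0],[0.0854,0,0,0,0]]'
python3 -m pendant '[[0.02,0,0,0,0],[0.02,0,0,0,0],[0.02,0,0,0,0],[0.02,0,0,0,0],[0.02,0,0,0,0],[0.02,0,0,0,0],[0.02,0,0,0,0],[0.02,0,0,0,0]]'
```

```text
time_s: 3.73
tool_pos: [0.4748, -0.3699, 0.0399]
tcp_rot: [[0.949, 0.314, -0.001], [0.314, -0.949, 0.001], [-0.0, -0.001, -1.0]]
ft_force: [-0.7, 0.6, -0.3]
opening: 1.004
gripper_force: 0.0
time_s: 4.4
tool_pos: [0.4752, -0.3704, 0.0406]
tcp_rot: [[0.949, 0.314, 0.0], [0.314, -0.949, -0.001], [0.0, 0.001, -1.0]]
ft_force: [-0.5, 0.1, 2.9]
opening: 0.295
gripper_force: 59.3
```

```bash
python3 -m pendant '[[0.02,0,0,0.02,0],[0.02,0,0,0.02,0],[0.02,0,0,0.02,0],[0.02,0,0,0.02,0],[0.02,0,0,0,0]]'
python3 -m pendant '[[0.02,0.006,0.009,0,0.12],[0.02,0.006,0.009,0,0.12],[0.02,0.006,0.009,0,0.12],[0.02,0.006,0.009,0,0.12],[0.02,0.006,0.009,0,0.12],[0.02,0.006,0.009,0,0.12],[0.02,0.006,0.009,0,0.12],[0.02,0.006,0.009,0,0.12],[0.02,0.006,0.009,0,0.12],[0.02,0.006,0.009,0,0.12],[0.02,0.007,0.01,0,0.12],[0.02,0.008,0.01,0,0.12]]'
python3 -m pendant '[[0.02,0,0,-0.018,0],[0.02,0,0,-0.018,0],[0.02,0,0,-0.018,0],[0.02,0,0,0,0],[0.02,0,0,0,0],[0.02,0,0,0,0]]'
python3 - <<'E'
from h import *
s=snap('side'); c=s['image'][170:290,190:350]; cv2.imwrite('pics/s2.png',cv2.resize(c,None,fx=5,fy=5,interpolation=cv2.INTER_CUBIC))
t=snap('top')
c=t['image'][180:270,230:350]; cv2.imwrite('pics/t2.png',cv2.resize(c,None,fx=6.6,fy=6.6,interpolation=cv2.INTER_CUBIC))
E
```

```text
time_s: 4.82
tool_pos: [0.4767, -0.3719, 0.1244]
tcp_rot: [[0.949, 0.315, 0.004], [0.315, -0.949, -0.005], [0.003, 0.006, -1.0]]
ft_force: [0.1, -1.6, -0.0]
opening: 0.295
gripper_force: 59.0
time_s: 5.82
tool_pos: [0.5495, -0.2592, 0.1188]
tcp_rot: [[-0.194, 0.981, -0.002], [0.981, 0.194, 0.001], [0.001, -0.001, -1.0]]
ft_force: [0.7, -0.7, -0.3]
opening: 0.293
gripper_force: 59.0
time_s: 6.32
tool_pos: [0.5501, -0.2602, 0.0665]
tcp_rot: [[-0.188, 0.982, 0.0], [0.982, 0.188, 0.0], [0.0, 0.0, -1.0]]
ft_force: [-0.2, -0.3, -0.4]
opening: 0.297
gripper_force: 59.0
```

View pics/s2.png

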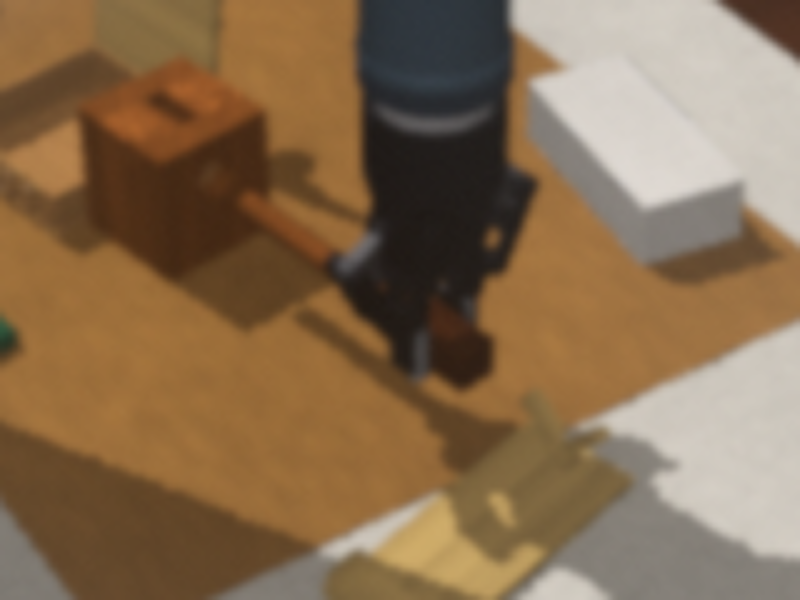

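View pics/t2.png

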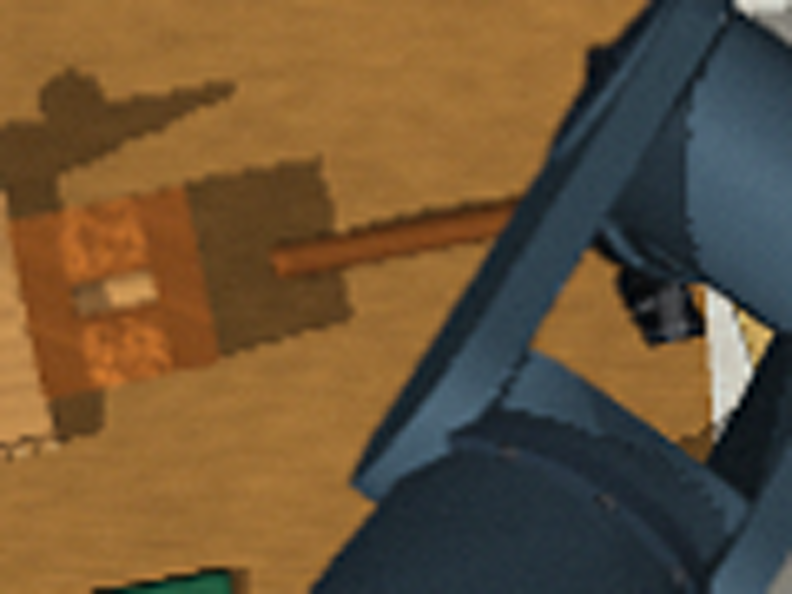

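Side view: the rod tip is at crop (245,203), with the bore mouth with dowel end just beyond it at (213,172). Top view: the tip is at crop (275,263), the shaft slope matches the block, and the slot centre is (115,292). Now I'll work out the lateral error.

```bash
python3 - <<'E'
from h import *
s=load('top'); hsv=cv2.cvtColor(s['image'],cv2.COLOR_BGR2HSV).astype(int); H,S,V=[hsv[...,i] for i in range(3)]; P=cloud(s)
e=np.array([-np.sin(np.radians(11)),np.cos(np.radians(11))]); n=np.array([e[1],-e[0]]); B=np.array([.508,-.034])
def show(nm,m,z):
    px=np.argwhere(m)[:,::-1]; w=onz(s,px,z)[:,:2]; l=(w-B)@e; t=(w-B)@n
    k=np.polyfit(l,t,1); print(nm,len(w),'l',l.min().round(4),l.max().round(4),'t mean',t.mean().round(4),'range',t.min().round(4),t.max().round(4),'slope deg',np.degrees(k[0]).round(2))
R=np.zeros(H.shape,bool); R[205:225,268:308]=True
m=R&(H<14)&(S>185)&(P[...,2]>.035)&(P[...,2]<.09); show('rod',m,.063)
m=np.zeros(H.shape,bool); m[195:245,228:266]=True; m&=abs(P[...,2]-.09)<.01; show('top',m,.09)
m=np.zeros(H.shape,bool); m[218:230,238:257]=True; m&=(S<130)&(P[...,2]<.089); show('slot',m,.078)
st=np.array([[275,265]])/6.6+[230,180]; print('tip',onz(s,st,.06), depth(s,np.round(st+[1,0])))
q=load('side'); 
for nm,p,pl in(('tip',(245,203),None),('bore',(213,172),None)):
    p=np.array([p])/5+[190,170]; c,d=ray(q,p); 
    # intersect with plane of l = L
    for L in ([-.040,-.030] if nm=='bore' else [-.066,-.072]):
        k=(L-(c[:2]-B)@e)/(d[0,:2]@e); X=c+d[0]*k; print(nm,L,X.round(4),'t',((X[:2]-B)@n).round(4))
E
```

```text
rod 148 l -0.1794 -0.0729 t mean -0.0025 range -0.0094 0.004 slope deg -0.26
top 703 l -0.0398 0.0436 t mean 0.0001 range -0.0399 0.0667 slope deg 1.08Traceback (most recent call last):
  File "<stdin>", line 10, in <module>
  File "<stdin>", line 5, in show
  File "h.py", line 10, in onz
    c,d=ray(s,px); return c+d*((z-c[2])/d[:,2])[:,None]
        ~~~^^^^^^
  File "h.py", line 7, in ray
    u=cv2.undistortPoints(np.array(px,float).reshape(-1,1,2),s['camera_matrix'],s['dist']).reshape(-1,2)
      ~~~~~~~~~~~~~~~~~~~^^^^^^^^^^^^^^^^^^^^^^^^^^^^^^^^^^^^^^^^^^^^^^^^^^^^^^^^^^^^^^^^^
cv2.error: OpenCV(4.12.0) /io/opencv/modules/calib3d/src/undistort.dispatch.cpp:347: error: (-215:Assertion failed) CV_IS_MAT(_src) && CV_IS_MAT(_dst) && (_src->rows == 1 || _src->cols == 1) && (_dst->rows == 1 || _dst->cols == 1) && _src->cols + _src->rows - 1 == _dst->rows + _dst->cols - 1 && (CV_MAT_TYPE(_src->type) == CV_32FC2 || CV_MAT_TYPE(_src->type) == CV_64FC2) && (CV_MAT_TYPE(_dst->type) == CV_32FC2 || CV_MAT_TYPE(_dst->type) == CV_64FC2) in function 'cvUndistortPointsInternal'
```

```bash
python3 - <<'E'
from h import *
e=np.array([-np.sin(np.radians(11)),np.cos(np.radians(11))]); n=np.array([e[1],-e[0]]); B=np.array([.508,-.034])
s=load('top'); w=onz(s,np.array([[115,292],[8,215],[185,185],[218,355],[50,397]])/6.6+[230,180],.09)[:,:2]-B; print(np.c_[w@e,w@n].round(4).tolist())
q=load('side')
for nm,p,Ls in(('tip',(245,203),(-.066,-.071)),('bore',(213,172),(-.04,-.03)),('face',(168,165),(-.04,)),('face',(268,110),(-.04,)),('faceb',(175,277),(-.04,))):
    c,d=ray(q,np.array([p])/5+[190,170])
    for L in Ls:
        X=c+d[0]*((L-(c[:2]-B)@e)/(d[0,:2]@e)); print(nm,L,'z',X[2].round(4),'t',((X[:2]-B)@n).round(4))
E
```

```text
[[-0.001, -0.0021], [0.0387, 0.0403], [-0.0405, 0.038], [-0.04, -0.0382], [0.0361, -0.0418]]
tip -0.066 z 0.0533 t 0.0008
tip -0.071 z 0.058 t -0.003
bore -0.04 z 0.063 t -0.0016
bore -0.03 z 0.0539 t 0.0058
face -0.04 z 0.084 t -0.0335
face -0.04 z 0.0869 t 0.0418
faceb -0.04 z 0.0018 t -0.0348
```

```bash
python3 -m pendant '[[0.02,0.002,0,-0.0015,0],[0.02,-0.002,0.01,0,0],[0.02,-0.002,0.01,0,0],[0.02,-0.002,0.01,0,0],[0.02,0,0,0,0],[0.02,0,0,0,0]]'
python3 -m pendant '[[0.02,-0.001,0.005,0,0],[0.02,-0.001,0.005,0,0],[0.02,0,0,0,0]]'
```

```text
time_s: 6.92
tool_pos: [0.5458, -0.2289, 0.0648]
tcp_rot: [[-0.189, 0.982, -0.0], [0.982, 0.189, 0.0], [0.0, -0.0, -1.0]]
ft_force: [0.2, -0.2, -0.3]
opening: 0.293
gripper_force: 59.0
time_s: 7.17
tool_pos: [0.5437, -0.2192, 0.0646]
tcp_rot: [[-0.188, 0.982, -0.001], [0.982, 0.188, 0.001], [0.001, -0.0, -1.0]]
ft_force: [0.1, -0.3, -0.9]
opening: 0.296
gripper_force: 59.0
```

```bash
python3 -m pendant '[[0.02,-0.001,0.005,0,0],[0.02,-0.001,0.005,0,0],[0.02,-0.001,0.004,0,0]]'
```

```text
time_s: 7.42
tool_pos: [0.5422, -0.2085, 0.0659]
tcp_rot: [[-0.188, 0.982, 0.003], [0.982, 0.188, -0.005], [-0.006, 0.002, -1.0]]
ft_force: [1.7, -10.5, -0.6]
opening: 0.293
gripper_force: 59.0
```

```bash
python3 -m pendant '[[0.02,-0.001,0.004,0,0],[0.02,-0.0005,0.004,0,0],[0.02,-0.001,0.004,0,0]]'
```

```text
time_s: 7.67
tool_pos: [0.5398, -0.1968, 0.0661]
tcp_rot: [[-0.188, 0.982, 0.004], [0.982, 0.188, -0.005], [-0.006, 0.003, -1.0]]
ft_force: [0.9, -9.2, -0.7]
opening: 0.296
gripper_force: 59.0
```

```bash
python3 -m pendant '[[0.02,-0.001,0.005,0,0],[0.02,-0.001,0.005,0,0],[0.02,-0.001,0.005,0,0],[0.02,-0.001,0.005,0,0],[0.02,-0.001,0.005,0,0]]'
```

```text
time_s: 8.08
tool_pos: [0.5335, -0.1691, 0.065]
tcp_rot: [[-0.187, 0.982, 0.0], [0.982, 0.187, -0.0], [-0.0, 0.0, -1.0]]
ft_force: [0.5, -0.1, -0.0]
opening: 0.293
gripper_force: 59.0
```

```bash
python3 -m pendant '[[0.02,-0.001,0.005,0,0],[0.02,-0.001,0.005,0,0],[0.02,-0.001,0.005,0,0],[0.02,-0.001,0.005,0,0],[0.02,0,0,0,0]]'
```

```text
time_s: 8.5
tool_pos: [0.529, -0.1478, 0.0645]
tcp_rot: [[-0.189, 0.982, -0.001], [0.982, 0.189, 0.001], [0.001, -0.001, -1.0]]
ft_force: [-0.3, -0.3, -1.3]
opening: 0.295
gripper_force: 59.0
```

```bash
python3 -m pendant '[[0.02,-0.001,0.006,0,0],[0.02,-0.001,0.006,0,0],[0.02,-0.001,0.006,0,0],[0.02,-0.001,0.005,0,0],[0.02,0,0,0,0],[0.02,0,0,0,0]]'
python3 - <<'E'
from h import *
t=snap('top')
c=t['image'][185:265,175:290]; cv2.imwrite('pics/t3.png',cv2.resize(c,None,fx=6,fy=6,interpolation=cv2.INTER_CUBIC))
E
```

```text
time_s: 9.0
tool_pos: [0.5254, -0.1257, 0.0647]
tcp_rot: [[-0.189, 0.982, -0.0], [0.982, 0.189, 0.0], [0.0, -0.0, -1.0]]
ft_force: [0.6, -0.3, -0.4]
opening: 0.296
gripper_force: 59.0
```

View pics/t3.png

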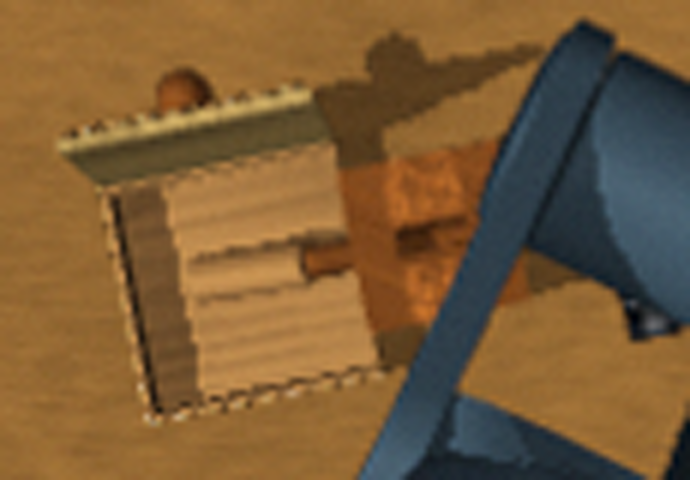

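The rod tip stands out of the exit at crop (305,258), and the dowel lies ahead of it between (195,275) and (300,265). I'll check its height by depth to be sure it is lying flat.

```bash
python3 - <<'E'
from h import *
s=load('top')
p=np.array([(x,275-(x-200)*.13) for x in range(205,300,15)])/6+[175,185]
print((depth(s,np.round(p))*1000).round(0).tolist())
p=np.array([(280,220),(220,345)])/6+[175,185]; print((depth(s,np.round(p))*1000).round(0).tolist())
E
```

```text
[[486.0, 82.0, 32.0], [489.0, 73.0, 39.0], [489.0, 66.0, 41.0], [489.0, 57.0, 47.0], [492.0, 51.0, 48.0], [492.0, 41.0, 51.0], [492.0, 35.0, 56.0]]
[[513.0, 45.0, -3.0], [451.0, 76.0, 4.0]]
```

```bash
python3 -m pendant '[[0.02,0,0,0,0],[0.02,0,0,0,0]]'; cat > dz.py <<'E'
from h import *
s=snap('top'); P=cloud(s).reshape(-1,3)
e=np.array([-np.sin(np.radians(11)),np.cos(np.radians(11))]); n=np.array([e[1],-e[0]]); B=np.array([.508,-.034])
l=(P[:,:2]-B)@e; t=(P[:,:2]-B)@n
for a in np.arange(.045,.16,.008):
    for lo,hi in((-.03,-.008),(-.008,.008),(.008,.03)):
        m=(l>=a)&(l<a+.008)&(t>lo)&(t<hi)&(P[:,2]<.085); print((np.nanmedian(P[m,2])*1000).round(0) if m.any() else '-',(np.nanmax(P[m,2])*1000).round(0) if m.any() else '-',end=' | ')
    print(a.round(3))
E
python3 dz.py
```

```text
time_s: 9.22
tool_pos: [0.5255, -0.1263, 0.0648]
tcp_rot: [[-0.188, 0.982, 0.0], [0.982, 0.188, -0.0], [-0.0, 0.0, -1.0]]
ft_force: [0.4, 0.0, -0.6]
opening: 0.297
gripper_force: 59.0
3.0 6.0 | 64.0 68.0 | 2.0 8.0 | 0.045
3.0 56.0 | 62.0 66.0 | 3.0 6.0 | 0.053
1.0 50.0 | 60.0 66.0 | 4.0 54.0 | 0.061
5.0 50.0 | 52.0 56.0 | 3.0 49.0 | 0.069
2.0 47.0 | 48.0 51.0 | 6.0 49.0 | 0.077
4.0 42.0 | 44.0 46.0 | 4.0 40.0 | 0.085
2.0 35.0 | 39.0 44.0 | 4.0 39.0 | 0.093
3.0 36.0 | 34.0 44.0 | 4.0 29.0 | 0.101
2.0 27.0 | 32.0 38.0 | 5.0 32.0 | 0.109
2.0 25.0 | 29.0 29.0 | 4.0 28.0 | 0.117
3.0 7.0 | 15.0 28.0 | 4.0 21.0 | 0.125
3.0 10.0 | 2.0 7.0 | 4.0 11.0 | 0.133
3.0 7.0 | 2.0 6.0 | 3.0 5.0 | 0.141
3.0 7.0 | 3.0 11.0 | 3.0 9.0 | 0.149
29.0 36.0 | 29.0 35.0 | 24.0 38.0 | 0.157
```

The dowel is still tilted about 28°, its near lower edge hung up on the box wall. The rod handle has 18 mm of room before the block, so I'll push a little further.

```bash
python3 -m pendant '[[0.02,-0.001,0.005,0,0],[0.02,-0.001,0.005,0,0],[0.02,0,0.002,0,0],[0.02,0,0,0,0],[0.02,0,0,0,0]]';python3 dz.py
```

```text
time_s: 9.68
tool_pos: [0.5234, -0.1138, 0.0648]
tcp_rot: [[-0.188, 0.982, -0.0], [0.982, 0.188, -0.0], [-0.0, -0.0, -1.0]]
ft_force: [-0.5, -0.1, -1.2]
opening: 0.298
gripper_force: 59.0
2.0 8.0 | 64.0 72.0 | 3.0 10.0 | 0.045
2.0 57.0 | 63.0 70.0 | 3.0 8.0 | 0.053
2.0 9.0 | 63.0 69.0 | 4.0 8.0 | 0.061
3.0 62.0 | 65.0 70.0 | 3.0 44.0 | 0.069
4.0 50.0 | 51.0 54.0 | 5.0 47.0 | 0.077
2.0 45.0 | 47.0 52.0 | 5.0 52.0 | 0.085
2.0 36.0 | 42.0 49.0 | 4.0 42.0 | 0.093
5.0 37.0 | 39.0 46.0 | 5.0 33.0 | 0.101
4.0 30.0 | 38.0 43.0 | 6.0 37.0 | 0.109
3.0 32.0 | 33.0 37.0 | 4.0 32.0 | 0.117
4.0 23.0 | 29.0 33.0 | 5.0 34.0 | 0.125
4.0 22.0 | 25.0 29.0 | 5.0 24.0 | 0.133
3.0 8.0 | 2.0 10.0 | 2.0 9.0 | 0.141
4.0 8.0 | 3.0 6.0 | 5.0 7.0 | 0.149
28.0 38.0 | 29.0 35.0 | 28.0 38.0 | 0.157
```

The dowel has moved on, and its near end is now past the wall, so the rod is probably just holding it up like a strut. I'll back off 25 mm and check.

```bash
python3 -m pendant '[[0.02,0.001,-0.006,0,0],[0.02,0.001,-0.006,0,0],[0.02,0.001,-0.006,0,0],[0.02,0.002,-0.007,0,0],[0.02,0,0,0,0],[0.02,0,0,0,0]]';python3 dz.py
python3 - <<'E'
from h import *
t=snap('side')
c=t['image'][130:230,150:270]; cv2.imwrite('pics/t4.png',cv2.resize(c,None,fx=6,fy=6,interpolation=cv2.INTER_CUBIC))
E
```

```text
time_s: 10.23
tool_pos: [0.5286, -0.1399, 0.0648]
tcp_rot: [[-0.187, 0.982, 0.0], [0.982, 0.187, -0.0], [-0.0, 0.0, -1.0]]
ft_force: [-0.3, -0.9, -0.5]
opening: 0.293
gripper_force: 59.0
3.0 8.0 | 64.0 66.0 | 3.0 7.0 | 0.045
3.0 8.0 | 3.0 7.0 | 3.0 8.0 | 0.053
3.0 27.0 | 24.0 28.0 | 3.0 21.0 | 0.061
5.0 23.0 | 26.0 28.0 | 5.0 25.0 | 0.069
4.0 26.0 | 27.0 31.0 | 3.0 20.0 | 0.077
3.0 26.0 | 27.0 30.0 | 2.0 22.0 | 0.085
5.0 23.0 | 27.0 30.0 | 4.0 25.0 | 0.093
2.0 22.0 | 26.0 31.0 | 5.0 23.0 | 0.101
3.0 20.0 | 24.0 28.0 | 2.0 24.0 | 0.109
1.0 17.0 | 25.0 32.0 | 4.0 25.0 | 0.117
3.0 18.0 | 24.0 29.0 | 4.0 27.0 | 0.125
3.0 9.0 | 2.0 7.0 | 4.0 9.0 | 0.133
4.0 8.0 | 4.0 8.0 | 2.0 5.0 | 0.141
4.0 7.0 | 2.0 7.0 | 3.0 10.0 | 0.149
28.0 37.0 | 30.0 40.0 | 26.0 37.0 | 0.157
```

The dowel now lies flat, its top at 27 mm all along. Next I'll withdraw the rod, lift it and turn it back.

```bash
python3 -m pendant '[[0.02,0.002,-0.01,0,0],[0.02,0.002,-0.01,0,0],[0.02,0.002,-0.01,0,0],[0.02,0.002,-0.01,0,0],[0.02,0.002,-0.01,0,0],[0.02,0.002,-0.01,0,0],[0.02,0.002,-0.01,0,0],[0.02,0.002,-0.01,0,0],[0.02,0.002,-0.01,0,0],[0.02,0.002,-0.01,0,0],[0.02,0.002,-0.01,0,0],[0.02,0.001,-0.01,0,0]]'
python3 -m pendant '[[0.02,0,0,0.02,0],[0.02,0,0,0.02,0],[0.02,0,0,0.02,0],[0.02,0,0,0,0]]'
python3 -m pendant '[[0.02,-0.006,-0.009,0,-0.12],[0.02,-0.006,-0.009,0,-0.12],[0.02,-0.006,-0.009,0,-0.12],[0.02,-0.006,-0.009,0,-0.12],[0.02,-0.006,-0.009,0,-0.12],[0.02,-0.006,-0.009,0,-0.12],[0.02,-0.006,-0.009,0,-0.12],[0.02,-0.006,-0.009,0,-0.12],[0.02,-0.006,-0.009,0,-0.12],[0.02,-0.006,-0.009,0,-0.12],[0.02,-0.006,-0.009,0,-0.12],[0.02,-0.006,-0.009,0,-0.12]]'
python3 -m pendant '[[0.02,0,0,0,0],[0.02,0,0,0,0],[0.02,0,0,0,0]]'
```

```text
time_s: 11.33
tool_pos: [0.5517, -0.2601, 0.0648]
tcp_rot: [[-0.188, 0.982, 0.0], [0.982, 0.188, -0.0], [-0.0, 0.0, -1.0]]
ft_force: [-0.3, 0.1, -0.5]
opening: 0.293
gripper_force: 59.0
time_s: 11.67
tool_pos: [0.5538, -0.2613, 0.1292]
tcp_rot: [[-0.188, 0.982, 0.006], [0.982, 0.188, -0.004], [-0.005, 0.005, -1.0]]
ft_force: [2.1, -1.8, 1.0]
opening: 0.295
gripper_force: 59.1
time_s: 12.67
tool_pos: [0.4788, -0.3675, 0.1238]
tcp_rot: [[0.951, 0.309, -0.001], [0.309, -0.951, 0.001], [-0.0, -0.001, -1.0]]
ft_force: [-0.1, -0.4, 0.4]
opening: 0.299
gripper_force: 59.0
time_s: 12.92
tool_pos: [0.4795, -0.3666, 0.1242]
tcp_rot: [[0.948, 0.318, -0.0], [0.318, -0.948, 0.001], [-0.0, -0.001, -1.0]]
ft_force: [0.7, 0.0, -0.3]
opening: 0.294
gripper_force: 59.0
```

```bash
python3 -m pendant '[[0.02,-0.0043,-0.0038,0,0],[0.02,0,0,-0.015,0],[0.02,0,0,-0.015,0],[0.02,0,0,-0.015,0],[0.02,0,0,-0.015,0],[0.02,0,0,-0.01,0],[0.02,0,0,-0.005,0],[0.02,0,0,-0.004,0],[0.02,0,0,-0.003,0],[0.02,0,0,0,0],[0.02,0,0,0,0]]'
```

```text
time_s: 13.83
tool_pos: [0.4754, -0.3712, 0.0433]
tcp_rot: [[0.949, 0.315, 0.001], [0.315, -0.949, -0.001], [0.0, 0.001, -1.0]]
ft_force: [-0.0, 0.1, 0.1]
opening: 0.298
gripper_force: 59.0
```

```bash
python3 -m pendant '[[0.02,0,0.0005,-0.002,0],[0.02,0,0,0,0],[0.02,0,0,0,0]]'
python3 -m pendant '[[0.04,0,0,0,0],[0.06,0,0,0,0],[0.0854,0,0,0,0],[0.0854,0,0,0,0],[0.0854,0,0,0,0],[0.0854,0,0,0,0],[0.0854,0,0,0.02,0],[0.0854,0,0,0.04,0],[0.0854,0,0,0.04,0],[0.0854,0,0,0.04,0]]'
```

```text
time_s: 14.08
tool_pos: [0.4753, -0.3705, 0.0411]
tcp_rot: [[0.949, 0.314, 0.0], [0.314, -0.949, -0.0], [0.0, 0.0, -1.0]]
ft_force: [0.4, -0.2, -1.2]
opening: 0.293
gripper_force: 59.0
time_s: 14.92
tool_pos: [0.4747, -0.3699, 0.1818]
tcp_rot: [[0.949, 0.314, -0.001], [0.314, -0.949, 0.001], [-0.001, -0.001, -1.0]]
ft_force: [0.8, -1.3, -0.7]
opening: 1.001
gripper_force: 0.0
```

The rod is back on its rest. Next I'll shut the fingers, go up over to the +x side of the lid, and check the rod from above on the way.

```bash
python3 -m pendant '[[0,0.0095,0.0375,0.01,-0.042],[0,0.0095,0.0375,0.01,-0.042],[0,0.0095,0.0375,0.01,-0.042],[0,0.0095,0.0375,0.01,0],[0,0.0095,0.0375,0.01,0],[0,0.0095,0.0375,0.01,0],[0,0.0095,0.0375,0.01,0],[0,0.0095,0.0375,0,0],[0,0.0095,0.0375,0,0],[0,0.0095,0.0375,0,0],[0,0.0095,0.0375,0,0],[0,0.0095,0.0375,0,0]]'
python3 -m pendant '[[0,0.0075,0.0355,0,0],[0,0,0,0,0],[0,0,0,0,0],[0,0,0,0,0]]'
python3 - <<'E'
from h import *
s=snap('top'); hsv=cv2.cvtColor(s['image'],cv2.COLOR_BGR2HSV).astype(int); H,S,V=[hsv[...,i] for i in range(3)]
R=np.zeros(H.shape,bool); R[180:270,320:378]=True
m=(R&(V<75)&(S>120)).astype(np.uint8); n,l,st,c=cv2.connectedComponentsWithStats(m); i=1+np.argmax(st[1:,4])
w=onz(s,np.argwhere(l==i)[:,::-1],.047)[:,:2]*1000; print(len(w),cv2.minAreaRect(w.astype(np.float32)),ctrl.read_state()['opening'])
a=s['image'][150:265,150:385]; cv2.imwrite('pics/t5.png',cv2.resize(a,None,fx=3.4,fy=3.4,interpolation=cv2.INTER_CUBIC))
E
```

```text
time_s: 15.92
tool_pos: [0.5892, 0.0816, 0.251]
tcp_rot: [[0.981, 0.193, 0.0], [0.193, -0.981, -0.0], [0.0, 0.0, -1.0]]
ft_force: [1.6, -0.0, 0.6]
opening: 0.002
gripper_force: 0.0
time_s: 16.25
tool_pos: [0.5964, 0.115, 0.2505]
tcp_rot: [[0.981, 0.193, -0.001], [0.193, -0.981, -0.001], [-0.001, 0.0, -1.0]]
ft_force: [0.6, 0.3, -0.1]
opening: -0.002
gripper_force: 0.0
297 ((530.9483642578125, -348.96441650390625), (191.0248565673828, 30.243520736694336), 18.89141273498535) 0.002182910991707976
```

View pics/t5.png

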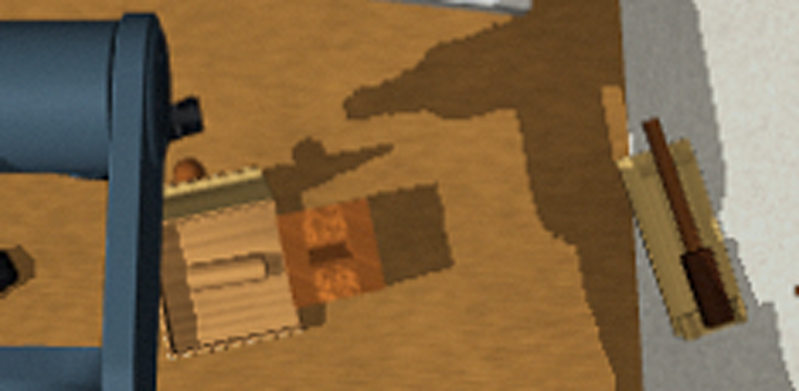

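The rod lies on its rest at crop (650,120)–(715,320), at the same pose as before. The dowel lies in the box at (235,270). The lid still stands open at (215,190), with the gripper beyond it on the +x side. Now I'll go down behind the lid and push it over.

```bash
python3 -m pendant '[[0,0,0.004,-0.03,0],[0,-0.001,0.004,-0.03,0],[0,0,0,-0.03,0],[0,0,0,-0.02,0],[0,0,0,0,0],[0,0,0,0,0]]'
python3 -m pendant '[[0,-0.006,-0.0012,0,0],[0,-0.006,-0.0012,0,0],[0,-0.006,-0.0012,0,0],[0,-0.006,-0.0012,0,0],[0,-0.006,-0.0012,0,0],[0,0,0,0,0]]'
```

```text
time_s: 16.8
tool_pos: [0.595, 0.1217, 0.14]
tcp_rot: [[0.982, 0.191, -0.003], [0.191, -0.982, -0.0], [-0.003, -0.0, -1.0]]
ft_force: [-0.6, 0.3, 0.8]
opening: 0.0
gripper_force: 0.0
time_s: 17.3
tool_pos: [0.5648, 0.117, 0.1415]
tcp_rot: [[0.981, 0.193, 0.001], [0.193, -0.981, -0.0], [0.001, 0.0, -1.0]]
ft_force: [-0.7, 0.1, 0.2]
opening: -0.003
gripper_force: 0.0
```

```bash
python3 -m pendant '[[0,-0.006,-0.0012,0,0],[0,-0.006,-0.0012,0,0],[0,-0.006,-0.0012,0,0],[0,-0.006,-0.0012,0,0],[0,-0.006,-0.0012,0,0],[0,-0.006,-0.0012,0,0],[0,-0.006,-0.0012,0,0]]'
```

```text
time_s: 17.88
tool_pos: [0.5228, 0.1086, 0.1405]
tcp_rot: [[0.981, 0.193, -0.001], [0.193, -0.981, 0.0], [-0.0, -0.0, -1.0]]
ft_force: [1.0, 0.4, -0.4]
opening: -0.001
gripper_force: 0.6
```

```bash
python3 -m pendant '[[0,-0.006,-0.0012,-0.002,0],[0,-0.006,-0.0012,-0.003,0],[0,-0.006,-0.0012,-0.003,0],[0,-0.006,-0.0012,-0.004,0],[0,-0.005,-0.001,-0.005,0],[0,-0.005,-0.001,-0.005,0],[0,-0.005,-0.001,-0.005,0],[0,-0.005,-0.001,-0.006,0]]'
python3 -m pendant '[[0,-0.0035,-0.0007,-0.006,0],[0,-0.0035,-0.0007,-0.006,0],[0,-0.0035,-0.0007,-0.006,0],[0,-0.0017,-0.0003,-0.006,0],[0,-0.0017,-0.0003,-0.006,0],[0,-0.0015,0,-0.004,0],[0,0,0,0,0]]'
```

```text
time_s: 18.55
tool_pos: [0.4793, 0.0998, 0.1073]
tcp_rot: [[0.981, 0.193, 0.0], [0.193, -0.981, 0.0], [0.0, 0.0, -1.0]]
ft_force: [1.3, -0.2, 0.8]
opening: -0.002
gripper_force: 0.4
time_s: 19.13
tool_pos: [0.4632, 0.0973, 0.0726]
tcp_rot: [[0.981, 0.193, -0.002], [0.193, -0.981, 0.0], [-0.002, -0.001, -1.0]]
ft_force: [-0.4, 0.4, -0.4]
opening: -0.001
gripper_force: 0.0
```

```bash
python3 -m pendant '[[0,0,0,-0.002,0],[0,0,0,-0.002,0],[0,0,0,-0.001,0],[0,0,0,0,0]]'; python3 -m pendant '[[0,0,0,-0.001,0],[0,0,0,0,0]]'
```

```text
time_s: 19.47
tool_pos: [0.4643, 0.0972, 0.0687]
tcp_rot: [[0.981, 0.193, 0.0], [0.193, -0.981, 0.0], [0.0, -0.0, -1.0]]
ft_force: [0.3, 0.3, -0.5]
opening: -0.002
gripper_force: 0.0
time_s: 19.63
tool_pos: [0.4644, 0.0972, 0.0678]
tcp_rot: [[0.981, 0.193, 0.0], [0.193, -0.981, 0.0], [0.0, 0.0, -1.0]]
ft_force: [-0.1, -0.2, 0.2]
opening: 0.004
gripper_force: 0.0
```

```bash
python3 -m pendant '[[0,0,0,-0.001,0],[0,0,0,-0.001,0],[0,0,0,-0.001,0],[0,0,0,0,0]]'; python3 dz.py | head -0; python3 - <<'E'
from h import *
s=load('top'); P=cloud(s).reshape(-1,3)
e=np.array([-np.sin(np.radians(11)),np.cos(np.radians(11))]); n=np.array([e[1],-e[0]]); B=np.array([.508,-.034])
l=(P[:,:2]-B)@e; t=(P[:,:2]-B)@n
for a in np.arange(-.08,.09,.01):
    m=(l>.045)&(l<.08)&(t>=a)&(t<a+.01)&(P[:,2]<.2); print(a.round(3),m.sum(),np.nanmedian(P[m,2]).round(4) if m.any() else '')
E
```

```text
time_s: 19.97
tool_pos: [0.4645, 0.0972, 0.0667]
tcp_rot: [[0.981, 0.193, -0.0], [0.193, -0.981, -0.0], [-0.0, 0.0, -1.0]]
ft_force: [-8.8, -0.5, 23.0]
opening: 0.001
gripper_force: 11.3
-0.08 38 0.0008
-0.07 28 0.0408
-0.06 39 0.0425
-0.05 39 0.041
-0.04 38 0.0425
-0.03 47 0.0419
-0.02 46 0.0424
-0.01 39 0.0449
-0.0 39 0.0457
0.01 37 0.0454
0.02 38 0.0422
0.03 39 0.0416
0.04 37 0.0422
0.05 33 0.0406
0.06 35 0.0015
0.07 35 0.002
0.08 36 0.0009Exception ignored on flushing sys.stdout:
BrokenPipeError: [Errno 32] Broken pipe
```

The lid is flat at 42 mm and pressed with 23 N, so it is fully shut. I'll lift straight up and do a final check.

```bash
python3 -m pendant '[[0,0,0,0.005,0],[0,0,0,0.03,0],[0,0,0,0.04,0],[0,0,0,0.04,0],[0,0,0,0.04,0],[0,0,0,0.03,0],[0,-0.01,0.04,0,0],[0,-0.01,0.04,0,0],[0,-0.01,0.04,0,0],[0,0,0.04,0,0],[0,0,0,0,0],[0,0,0,0,0]]'; python3 - <<'E'
from h import *
s=snap('top'); P=cloud(s); Q=P.reshape(-1,3)
e=np.array([-np.sin(np.radians(11)),np.cos(np.radians(11))]); n=np.array([e[1],-e[0]]); B=np.array([.508,-.034])
l=(Q[:,:2]-B)@e; t=(Q[:,:2]-B)@n
m=(l>.045)&(l<.08)&(t>-.058)&(t<.045)&(Q[:,2]<.06); k=np.polyfit(t[m],Q[m,2],1); print('lid slope',k)
# rod pose: handle depth points above 40mm near rest, shaft
d=np.array([np.cos(.314),np.sin(.314)]); g=np.array([.4752,-.3704]); nn=np.array([-d[1],d[0]])
a=(Q[:,:2]-g)@d; b=(Q[:,:2]-g)@nn
for lo,hi in((-.035,-.01),(-.01,.03),(.045,.1),(.13,.158)):
    m=(a>lo)&(a<hi)&(abs(b)<.02)&(Q[:,2]>.027)&(Q[:,2]<.06); print(lo,m.sum(),b[m].mean().round(4),np.nanmedian(Q[m,2]).round(4))
print(ctrl.read_state()['time_s'],ctrl.read_state()['tool_pos'])
a=s['image'][100:275,80:385]; cv2.imwrite('pics/t6.png',cv2.resize(a,None,fx=2.6,fy=2.6,interpolation=cv2.INTER_CUBIC))
E
```

```text
time_s: 21.02
tool_pos: [0.4335, 0.259, 0.2496]
tcp_rot: [[0.98, 0.197, -0.0], [0.197, -0.98, -0.0], [-0.0, 0.0, -1.0]]
ft_force: [-0.4, -0.5, 0.1]
opening: 0.004
gripper_force: 0.0
lid slope [0.02263969 0.04297953]
-0.035 84 0.0013 0.0462
-0.01 120 0.0018 0.0466
0.045 94 0.0008 0.0403
0.13 47 0.0015 0.0407
21.0667 [0.43381465 0.25772635 0.24947856]
```

View pics/t6.png

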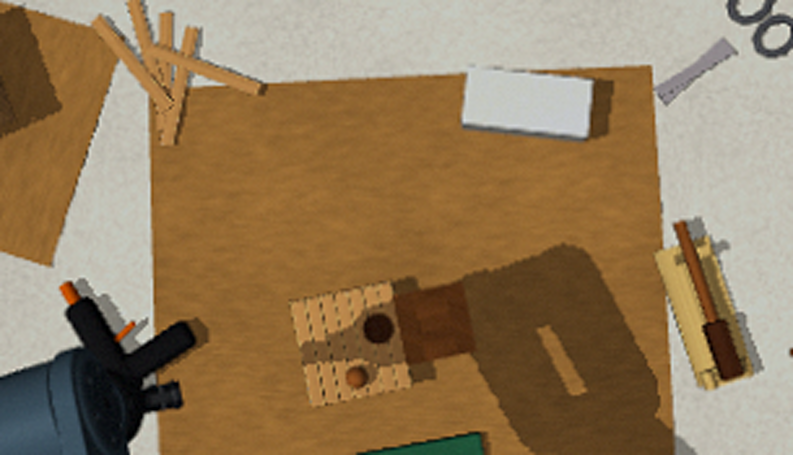

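The final view shows the lid shut, with the knob at (357,377). The rod is on its rest at (680,225)–(725,375), pointing as before. The carton (527,103) and the glue gun (125,330) have not moved, and the gripper is in free air.

```bash
python3 -c "
from station import ctrl
print(ctrl.close_job())"
```

```text
the job is handed in; nothing more can be done
None
```

I handed the job in at about 21 s, but the station returned no verdict: the dowel dropped flat into the box, the rod is back on its rest the same way round, the lid is shut, and the glue gun and carton look unmoved in the last picture.

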